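# Press a model castle turret together in a sprung cradle

### The job

On the wargaming table, first stand the round grey stone tower upright in the blue sprung ring cradle, then fit the terracotta roof onto the spigot on top of the tower. Push down on the roof until the cradle is fully down on its stop and keep it there: finish while still holding it pressed down, with the robot touching neither the tower nor the cradle itself. Leave the miniatures, the paint pot and the mug where they stand.

Things in the scene. Friction and masses are not known exactly. Their poses are not given: they have to be found in the camera images.
- jig: Fixed cradle stand: a dark steel round foot, 112 mm diameter and 12 mm thick, with two thin steel guide posts (6 mm diameter, tops 48 mm above the table) 47 mm either side of the middle along its y axis. It carries the blue sprung ring. Origin at the centre of the underside, on the table; z up. The stand is fixed to the table, in a different place each time.
- cradle_seat (a point): Centre of the inner floor of the blue ring cradle, on its axis, z up; it moves with the ring. 35 mm above the table when the spring is out, 20 mm when fully pressed. The ring is a round cup open at the top: its rim stands 21 mm above this floor, straight bore 58 mm diameter, flaring to about 66 mm at the rim (74 mm outside). It also has two small ears over the guide posts.
- cradle (a joint): How far the ring cradle is pressed down, in m: 0 spring out, 0.015 fully down on its solid stop. The spring pushes up with about 6 N at 0 (it carries tower and roof, about 2.5 N, without sinking) and 15 N at 0.015 (600 N/m), so pressing it home takes roughly 10 to 14 N from the robot. It springs back when let go.
- tower: Loose round grey stone-look tower drum, standing upright, about 160 g: 52 mm diameter (straight sides), flat deck 85 mm above its underside, and on the deck a beige round spigot of 36 mm diameter that rises a further 14 mm (total height 99 mm) with a bevelled top. The foot is bevelled 4 mm. Origin at the centre of the underside, z up.
- roof: Loose terracotta cone roof, upright, about 90 g: 68 mm diameter for the lowest 18 mm, tapering to 24 mm at 48 mm height, then a beige round lantern (knob) of 24 mm diameter up to a flat top at 92 mm. A 41 mm bore, 18 mm deep, underneath goes over the tower's spigot; the rim then rests on the deck (origin 85 mm above the tower's). Origin: centre of the underside, z up. Any turn about z will do.
- fig_red: Bystander: red miniature on a black round 25 mm base, 35 mm tall. Origin under its centre.
- fig_green: Bystander: green miniature on a black round 25 mm base, 35 mm tall. Origin under its centre.
- fig_blue: Bystander: blue miniature on a black round 25 mm base, 35 mm tall. Origin under its centre.
- paint_pot: Bystander: small yellow paint pot, 34 mm diameter, 42 mm tall. Origin under its centre.
- mug: Bystander: white mug, 76 mm diameter, 88 mm tall, handle at its +y side. Origin under its centre.
Mind the look-alikes: they are no part of the job. Leave any green or red look-alike of the tower alone.

How it is judged:
By the outcome, as a careful person would: the job done as asked, in the order asked, and still so for the second after the job is handed in, while the arm keeps its last pose, push and grip.
It also fails if it takes over 64 s, if anything falls off the work surface, if the arm or the gripper's body presses on something with over 40 N, if the wrist force passes 120 N, or if a joint passes its speed limit or range.

### The arm

A 6-joint arm with a two-finger parallel gripper is mounted at the origin on the work surface. World frame = base frame: x ahead of the robot, y to its left, z up, the work surface at z = 0. Lengths are in m, angles in rad, forces in N, time in s.
With the tool pointing down it reaches from about 0.375 to 0.975 m from the base axis. Payload 3.8 kg.
Tool frame: the origin (TCP) lies midway between the tips of the shut fingers; the grasp point (between the pads) lies 19 mm behind it; z points along the fingers, y is the direction in which the jaws open and shut (so a half turn about z gives the same grasp; the last joint's range is limited). The gripper opens to 85 mm and grips with 20 to 120 N. Pads are 22 mm wide; open, the fingers measure 114 mm over their backs; the gripper's body (76 mm by 85 mm) begins 54 mm behind the grasp point. The pads swing forward as they close: fully open they stand 13 mm farther back than shut.
Start: joints at [1.217, 0.264, 1.604, -0, 1.274, -0.037], TCP at [0.21, 0.641, 0.207] pointing down, gripper open.
Joint ranges: [-2.63, 2.63], [-0.94, 2.18], [0.31, 2.57], [-1.31, 4.45], [0, 2.66], [-2.55, 2.55]. Speed limits (rad/s): [2.57, 2.57, 3.14, 3.14, 3.14, 3.14].

### API

Orientations are given as [roll, pitch, yaw] about the fixed x, y, z axes, in that order (R = Rz(yaw) Ry(pitch) Rx(roll)).
In Python, from plant import monitor, vision, job gives the robot as it stands.
- The arm moves only by the tool servo_tool, never from a script. Its argument "commands" is a list of rows, each an object of numbers: "tx", "ty", "tz": the shift along the tool's x, y, z in m; "yaw": the turn about the tool's z in degrees; "grip": the opening in per cent of the stroke, from 0 (shut) to 100 (fully open). In form: [{"tx": .., "ty": .., "tz": .., "yaw": .., "grip": ..}, ...]. A call has 1 to 8 rows; each row is the pose to reach, as a shift and turn from the pose measured when the call began, along the tool's axes at that moment; what a row does not reach only later rows make up. A row lasts 1/8 s, in which the tool goes at most 62.5 mm and 10.7 degrees, less where a joint would pass 70% of its speed; a pose out of reach is approached as far as the arm can. A call with a gripper value outside its range is refused whole. The fingers move at their own pace and stop on an object; "force" is the grip in N (left out, the last holds). Time passes only in rows, so rows that repeat a pose let the fingers close. It gives the time, the measured TCP pose, the force and the opening at its end, in the units of the state.
- monitor.get_state(): the state, without advancing time (a new reading comes with each control period).
- vision.snapshot(name): name is "scene" or "top"; returns a dict with "image" (400x640x3 uint8, blue, green, red), "intrinsics" (3x3 intrinsics, pixels), "world_to_cam" (4x4, takes a point from world to camera coordinates). Camera axes: x right, y down, z forward; pixel columns grow to the right and rows downward; lengths in m; the calibration is good to about 2 mm. A picture is of the moment at which its call begins. There is no depth.
- job.sign_off(): hands the job in, once; it reports no verdict.
The state is a dict: "time_s": time; "q": joint angles; "qvel": joint speeds; "effort": joint torques, N m; "eef_pos": TCP position; "ee_rot": TCP orientation; "ft_force": force on the tool from outside, world axes, zero at the start; "moment": the same for the moment, N m; "grip_width": finger opening in m.
Only numpy, scipy, OpenCV 4.12 (cv2) and the standard library are available. Lean on these libraries where they do the work, as an engineer would, in place of code of your own. Each camera call takes 0.05 s, during which the arm holds its last target. There are 200 camera calls.

## Working session

There is one attempt and no reset: what is moved stays moved. The work goes in short steps, Python scripts to look and compute and a tool call to move; the robot and the scene stay as the last step left them, time stands still between calls to the robot, and variables do not carry over. Pictures are saved under pics/ and viewed, about 8 in all and at most 12, crops included, and the job is handed in when it is done.

Besides the shell and the picture viewer there is one more tool, called as a command line: name --argument value ..., lists and objects as JSON in quotes. servo_tool: Moves the arm, as the interface text tells. Its arguments: {"type":"object","properties":{"commands":{"type":"array"},"force":{"type":"number"}},"required":["commands"]}

```bash
mkdir -p pics
python3 - <<'E'
from plant import monitor, vision
import cv2,pickle
print(monitor.get_state())
for n in("scene","top"):
    s=vision.snapshot(n);pickle.dump(s,open(f"{n}0.pkl","wb"));cv2.imwrite(f"pics/{n}0.png",s["image"]);print(s["intrinsics"],s["world_to_cam"])
E
```

```text
{'time_s': 0.0, 'q': array([ 1.21712254e+00,  2.64734602e-01,  1.60536781e+00, -1.18862576e-05,
        1.27369917e+00, -3.68958808e-02]), 'qvel': array([ 0.00090755,  0.00051899,  0.00040794, -0.00020115,  0.00158973,
       -0.00269467]), 'effort': array([-9.88453394e-05, -5.15133977e+01, -3.67311180e+01, -1.07200851e-04,
        1.31877878e-02,  4.81003951e-06]), 'eef_pos': array([0.20999904, 0.64067988, 0.20527793]), 'ee_rot': array([-3.13938481e+00, -7.01315857e-05,  2.82481816e+00]), 'ft_force': array([-0.44863874, -0.53128148, -0.51078643]), 'moment': array([-0.03040686,  0.02519849, -0.00258852]), 'grip_width': 0.08553032510817253}
[[419.28876559   0.         318.47270847]
 [  0.         419.28876559 196.36409892]
 [  0.           0.           1.        ]] [[ 0.72449425  0.68906466  0.01726226 -0.45407369]
 [ 0.43482572 -0.43746451 -0.78711587 -0.21288002]
 [-0.5348221   0.57776699 -0.61656356  1.19359322]
 [ 0.          0.          0.          1.        ]]
[[432.78823405   0.         318.53698144]
 [  0.         432.78823405 199.35689055]
 [  0.           0.           1.        ]] [[ 2.54933922e-02 -9.99670488e-01  3.00034921e-03  1.28001198e-02]
 [-9.92970983e-01 -2.56693203e-02 -1.15540959e-01  5.97498952e-01]
 [ 1.15579904e-01 -3.37287098e-05 -9.93298185e-01  8.84391534e-01]
 [ 0.00000000e+00  0.00000000e+00  0.00000000e+00  1.00000000e+00]]
```

View pics/scene0.png

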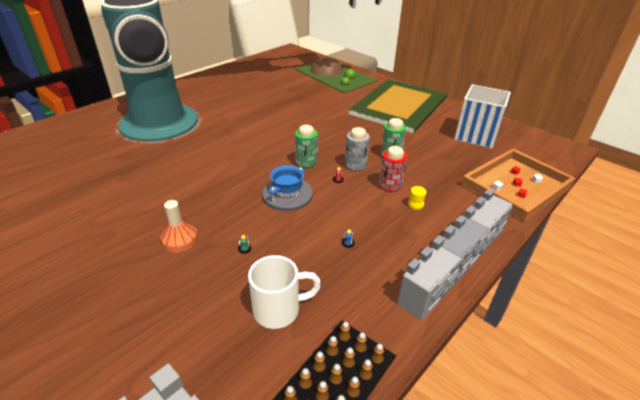

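View pics/top0.png

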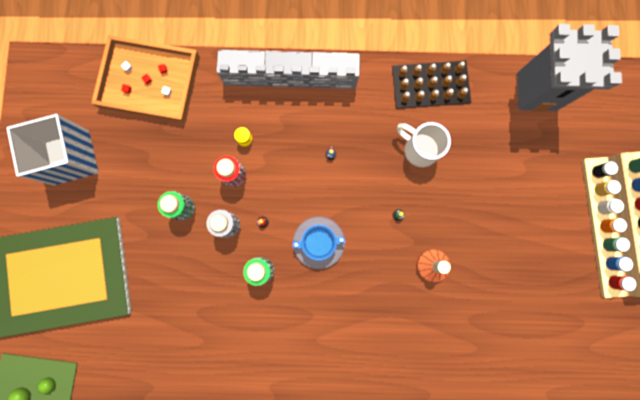

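Grey tower is at top (222,223) / scene (357,150). The look-alikes are green at top (258,271) and (172,205), and red at (228,168). Only the grey one fits the description, so I'll confirm it in an enlarged crop. The cradle is at top (319,243) and the roof at (436,266).

Run:
```python
import cv2,pickle,numpy as np
t=pickle.load(open("top0.pkl","rb"))["image"];s=pickle.load(open("scene0.pkl","rb"))["image"]
f=lambda im,x,y,w,h,k:cv2.resize(im[y:y+h,x:x+w],None,fx=k,fy=k,interpolation=cv2.INTER_CUBIC)
a=np.hstack([f(t,190,190,80,60,5),f(t,279,213,80,60,5)])
b=np.hstack([f(t,400,236,80,60,5),f(s,320,120,80,60,5)])
cv2.imwrite("pics/c1.png",np.vstack([a,b]))
```

```text
(no output)
```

View pics/c1.png

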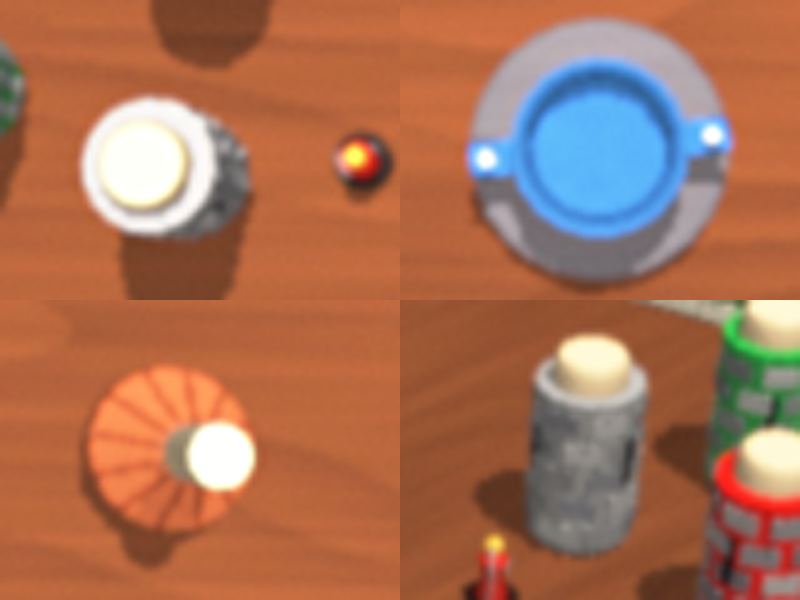

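```bash
cat > h.py <<'E'
import numpy as np, pickle
def pix2w(s,u,v,z):
    K=np.array(s["intrinsics"]);T=np.array(s["world_to_cam"]);R,t=T[:3,:3],T[:3,3]
    c=-R.T@t;d=R.T@np.linalg.solve(K,[u,v,1]);return (c+d*(z-c[2])/d[2]).round(4)
def w2pix(s,p):
    T=np.array(s["world_to_cam"]);q=np.array(s["intrinsics"])@(T[:3,:3]@np.array(p)+T[:3,3]);return (q[:2]/q[2]).round(1)
E
python3 - <<'E'
from h import *
t=pickle.load(open("top0.pkl","rb"));s=pickle.load(open("scene0.pkl","rb"))
for n,u,v,z in[("deck",219.4,223,.085),("spig",218.1,222.5,.099),("rim",318.4,242.2,.056),("e1",295.6,244.2,.048),("e2",341,239.6,.048),("foot",318.4,242.6,.012),("foot l",279+13.8,242.6,.012),("foot r",279+65,242.6,.012),("knob",443.8,266.8,.092),("rbase",433.2,265.2,.018),("red",262,221,.03),("figgreen",398,215,.03),("green1",258,271,.099),("green2",172,205,.099),("redT",228,168,.099),("figblue",331,153,.03),("pot",243,137,.042),("mug",428,145,.088)]:
    p=pix2w(t,u,v,z);print(n,p,np.hypot(*p[:2]).round(3),"scene",w2pix(s,p))
for u,v,z in[(357.8,136,.085),(358.4,130.6,.099)]:print(pix2w(s,u,v,z))
E
```

```text
deck [0.5386 0.2244 0.085 ] 0.583 scene [357.8 135. ]
spig [0.5387 0.2238 0.099 ] 0.583 scene [358.1 129.9]
rim [0.5061 0.0262 0.056 ] 0.507 scene [286.7 173.9]
e1 [0.5009 0.0732 0.048 ] 0.506 scene [300.6 167.4]
e2 [ 0.5128 -0.0205  0.048 ] 0.513 scene [272.7 187.4]
foot [0.506 0.026 0.012] 0.507 scene [287.2 190.2]
foot l [0.5046 0.0811 0.012 ] 0.511 scene [304.4 179.7]
foot r [ 0.5074 -0.029   0.012 ] 0.508 scene [268.9 201.5]
knob [ 0.4638 -0.2202  0.092 ] 0.513 scene [170.8 203.4]
rbase [ 0.4643 -0.2192  0.018 ] 0.513 scene [179.1 233.1]
red [0.5482 0.1468 0.03  ] 0.568 scene [337.9 169.3]
figgreen [ 0.5684 -0.1416  0.03  ] 0.586 scene [244.5 234.9]
green1 [0.4469 0.1417 0.099 ] 0.469 scene [305.2 128.2]
green2 [0.5708 0.3162 0.099 ] 0.653 scene [392.8 121.2]
redT [0.6476 0.2098 0.099 ] 0.681 scene [393.  149.7]
figblue [0.699  0.0038 0.03  ] 0.699 scene [347.4 230.7]
pot [0.7263 0.1932 0.042 ] 0.752 scene [415.4 189.5]
mug [ 0.7076 -0.1912  0.088 ] 0.733 scene [272.3 266.7]
[0.5414 0.2209 0.085 ]
[0.5414 0.2215 0.099 ]
```

servo_tool --commands '[{"tx": -0.044,"ty": -0.03,"tz": 0,"yaw": 7.7,"grip": 100},{"tx": -0.088,"ty": -0.059,"tz": 0,"yaw": 15.5,"grip": 100},{"tx": -0.133,"ty": -0.089,"tz": 0,"yaw": 23,"grip": 100},{"tx": -0.177,"ty": -0.118,"tz": 0,"yaw": 31,"grip": 100},{"tx": -0.221,"ty": -0.148,"tz": 0,"yaw": 38.5,"grip": 100},{"tx": -0.266,"ty": -0.177,"tz": 0,"yaw": 46.5,"grip": 100},{"tx": -0.31,"ty": -0.207,"tz": 0,"yaw": 54,"grip": 100},{"tx": -0.354,"ty": -0.236,"tz": 0,"yaw": 61.8,"grip": 100}]' --force 40

```text
time_s: 1.1
eef_pos: [0.4734, 0.3045, 0.2054]
ee_rot: [-3.14, 0.002, 1.742]
ft_force: [0.3, 0.3, 0.3]
grip_width: 0.0852
```

servo_tool --commands '[{"tx": -0.045,"ty": 0.025,"tz": 0,"yaw": 0,"grip": 100},{"tx": -0.08,"ty": 0.045,"tz": 0,"yaw": 0,"grip": 100},{"tx": -0.091,"ty": 0.051,"tz": 0.0,"yaw": 0,"grip": 100},{"tx": -0.091,"ty": 0.051,"tz": 0.03,"yaw": 0,"grip": 100},{"tx": -0.091,"ty": 0.051,"tz": 0.05,"yaw": 0,"grip": 100},{"tx": -0.091,"ty": 0.051,"tz": 0.05,"yaw": 0,"grip": 100}]'

```text
time_s: 1.85
eef_pos: [0.5366, 0.2233, 0.1527]
ee_rot: [-3.135, 0.003, 1.743]
ft_force: [-0.5, -0.5, -0.2]
grip_width: 0.0854
```

Run:
```python
from plant import monitor, vision
import cv2,numpy as np
from h import *
st=monitor.get_state();print(st["eef_pos"],st["ee_rot"])
t=vision.snapshot("top");s=vision.snapshot("scene")
f=lambda im,x,y:cv2.resize(im[y:y+120,x:x+80],None,fx=5,fy=5,interpolation=cv2.INTER_CUBIC)
cv2.imwrite("pics/c2.png",np.hstack([f(t["image"],180,160),f(s["image"],320,70)]))
print(w2pix(s,st["eef_pos"]),w2pix(t,st["eef_pos"]))
```

```text
[0.53664658 0.22334545 0.15272394] [-3.13455188e+00  2.70391229e-03  1.74263593e+00]
[359.1 108.4] [211.6 221.8]
```

View pics/c2.png

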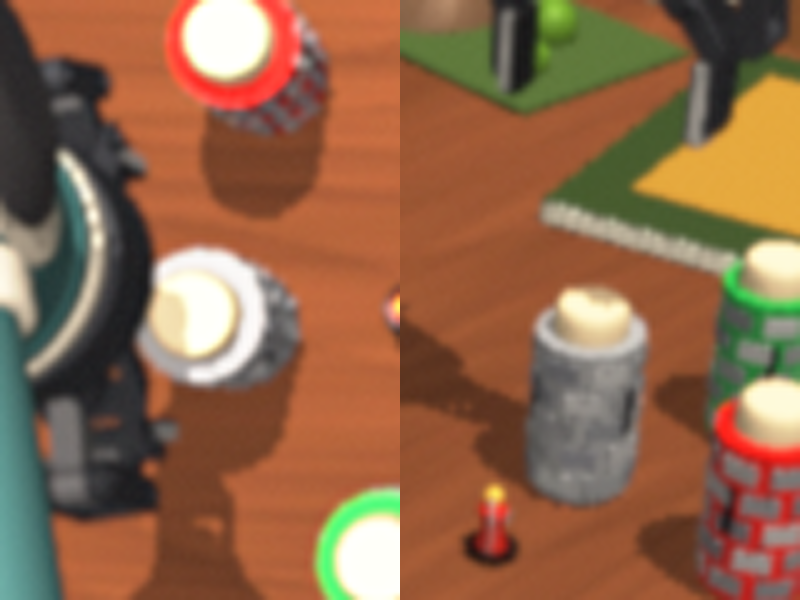

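Run:
```python
from h import *
t=pickle.load(open("top0.pkl","rb"));s=pickle.load(open("scene0.pkl","rb"))
c=np.array([.5366,.2233,.1527]);y=np.array([.985,.17,0])
for d in(.0425,-.0425,.057,-.057):
  for z in(.013,.04):print(d,z,"scene crop",(w2pix(s,c+d*y+[0,0,z])-[320,70])*5+[400,0],"top crop",(w2pix(t,c+d*y+[0,0,z])-[180,160])*5)
```

```text
0.0425 0.013 scene crop [682.5 190.5] top crop [136.  191.5]
0.0425 0.04 scene crop [689. 133.] top crop [116.5 182.5]
-0.0425 0.013 scene crop [516. 141.] top crop [163.5 424. ]
-0.0425 0.04 scene crop [519.  85.] top crop [144.5 423. ]
0.057 0.013 scene crop [712.5 199.5] top crop [131.5 152.5]
0.057 0.04 scene crop [719.5 141.5] top crop [112. 142.]
-0.057 0.013 scene crop [489. 133.] top crop [168. 464.]
-0.057 0.04 scene crop [491.5  77. ] top crop [149.5 464.5]
```

servo_tool --commands '[{"tx": 0,"ty": 0.002,"tz": 0.03,"yaw": 0,"grip": 100},{"tx": 0,"ty": 0.002,"tz": 0.06,"yaw": 0,"grip": 100},{"tx": 0,"ty": 0.002,"tz": 0.082,"yaw": 0,"grip": 100},{"tx": 0,"ty": 0.002,"tz": 0.082,"yaw": 0,"grip": 100},{"tx": 0,"ty": 0.002,"tz": 0.082,"yaw": 0,"grip": 100}]'

```text
time_s: 2.58
eef_pos: [0.5418, 0.2249, 0.0753]
ee_rot: [3.141, 0.001, 1.743]
ft_force: [-0.7, 0.0, 0.9]
grip_width: 0.0857
```

```bash
cat > look.py <<'E'
import sys,cv2,numpy as np
from plant import monitor, vision
from h import *
def look(name,out,x,y,w=160,h=120,k=5):
    s=vision.snapshot(name);pickle.dump(s,open(f"{name}_l.pkl","wb"))
    cv2.imwrite("pics/"+out,cv2.resize(s["image"][y:y+h,x:x+w],None,fx=k,fy=k,interpolation=cv2.INTER_CUBIC))
    st=monitor.get_state();print(st["time_s"],st["eef_pos"],st["ee_rot"],st["grip_width"],st["ft_force"])
    return s,st
E
python3 - <<'E'
from look import *
s,st=look("scene","c3.png",290,70)
c=st["eef_pos"];y=np.array([.985,.17,0])
for d in(.0425,-.0425):
  for z in(.013,.04):print(d,z,(w2pix(s,c+d*y+[0,0,z])-[290,70])*5)
E
```

```text
2.625 [0.54206452 0.22492074 0.07556368] [3.14033798e+00 1.30151642e-03 1.74299000e+00] 0.08537956732366962 [ 0.86582504 -0.27587275  0.680812  ]
0.0425 0.013 [427.  347.5]
0.0425 0.04 [433.  295.5]
-0.0425 0.013 [268. 295.]
-0.0425 0.04 [271.5 243.5]
```

View pics/c3.png

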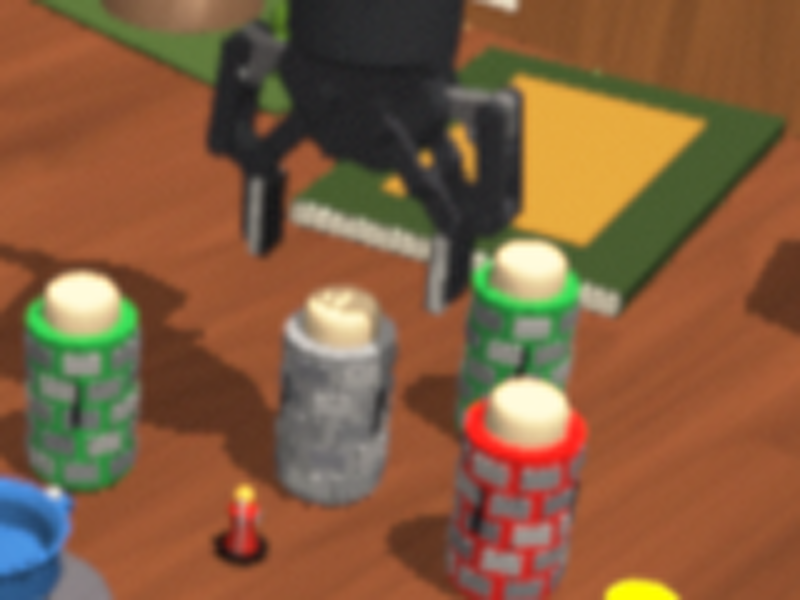

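servo_tool --commands '[{"tx": -0.001,"ty": -0.003,"tz": 0.015,"yaw": 0,"grip": 100},{"tx": -0.001,"ty": -0.003,"tz": 0.03,"yaw": 0,"grip": 100},{"tx": -0.001,"ty": -0.003,"tz": 0.03,"yaw": 0,"grip": 100}]'

```text
time_s: 3.0
eef_pos: [0.5374, 0.2226, 0.0433]
ee_rot: [-3.139, 0.002, 1.743]
ft_force: [-0.7, 0.2, 0.2]
grip_width: 0.0856
```

Run:
```python
from look import *
s,st=look("scene","x.png",290,70)
t,st=look("top","x.png",290,70)
f=lambda im,x,y:cv2.resize(im[y:y+120,x:x+80],None,fx=5,fy=5,interpolation=cv2.INTER_CUBIC)
cv2.imwrite("pics/c4.png",np.hstack([f(t["image"],180,160),f(s["image"],320,70)]))
```

```text
3.05 [0.53811361 0.22289668 0.044126  ] [-3.14007622e+00  1.82910522e-03  1.74290086e+00] 0.08520279438629476 [-0.04116966 -0.84695576  0.7091279 ]
3.1 [0.53881557 0.22318284 0.04484333] [-3.14151836e+00  1.54105319e-03  1.74290747e+00] 0.08526621387804814 [-0.22170215  0.77994674  0.44300752]
```

View pics/c4.png

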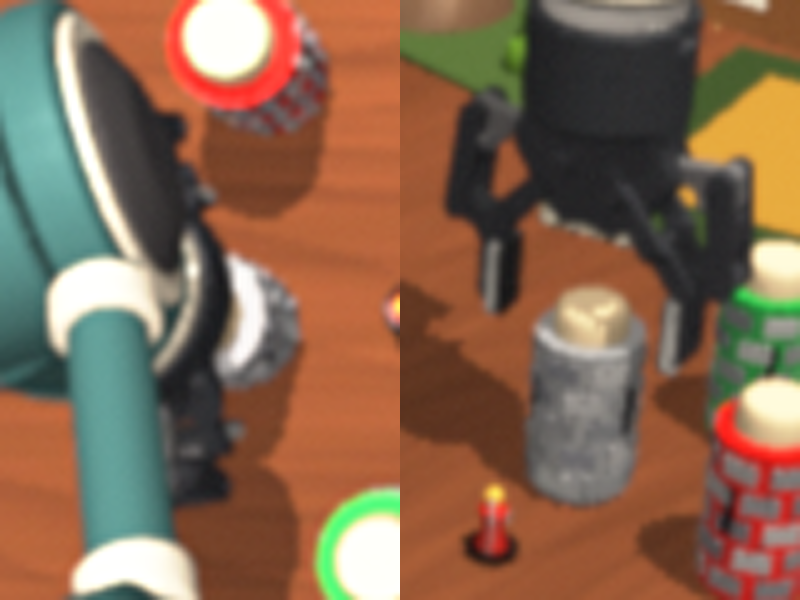

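servo_tool --commands '[{"tx": 0,"ty": 0,"tz": 0.004,"yaw": 0,"grip": 100},{"tx": 0,"ty": 0,"tz": 0.008,"yaw": 0,"grip": 100},{"tx": 0,"ty": 0,"tz": 0.012,"yaw": 0,"grip": 100},{"tx": 0,"ty": 0,"tz": 0.012,"yaw": 0,"grip": 100}]'

```text
time_s: 3.6
eef_pos: [0.5384, 0.223, 0.0324]
ee_rot: [-3.141, 0.002, 1.743]
ft_force: [-0.7, -0.5, 0.7]
grip_width: 0.0854
```

servo_tool --commands '[{"tx": 0,"ty": 0,"tz": 0.004,"yaw": 0,"grip": 100},{"tx": 0,"ty": 0,"tz": 0.008,"yaw": 0,"grip": 100},{"tx": 0,"ty": 0,"tz": 0.012,"yaw": 0,"grip": 100},{"tx": 0,"ty": 0,"tz": 0.012,"yaw": 0,"grip": 100}]'

```text
time_s: 4.1
eef_pos: [0.5379, 0.2228, 0.0198]
ee_rot: [-3.14, 0.002, 1.743]
ft_force: [-0.1, -0.4, -0.5]
grip_width: 0.0856
```

Run:
```python
from look import *
s,st=look("scene","c5.png",310,70,96,96,6)
```

```text
4.15 [0.53817709 0.22292671 0.02006096] [-3.14006484e+00  1.78721084e-03  1.74296171e+00] 0.08595217128921795 [ 0.09900991 -0.40795458 -0.45918484]
```

View pics/c5.png

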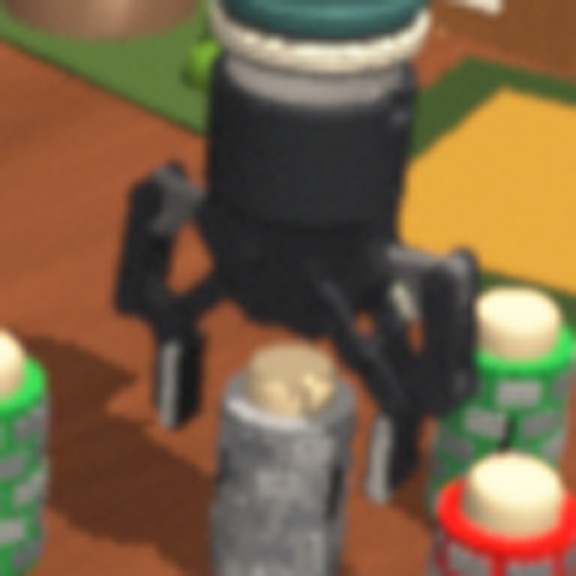

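servo_tool --commands '[{"tx": 0,"ty": 0,"tz": 0.004,"yaw": 0,"grip": 80},{"tx": 0,"ty": 0,"tz": 0.004,"yaw": 0,"grip": 60},{"tx": 0,"ty": 0,"tz": 0.004,"yaw": 0,"grip": 50},{"tx": 0,"ty": 0,"tz": 0.004,"yaw": 0,"grip": 40},{"tx": 0,"ty": 0,"tz": 0.004,"yaw": 0,"grip": 40},{"tx": 0,"ty": 0,"tz": 0.004,"yaw": 0,"grip": 40}]' --force 40

```text
time_s: 4.9
eef_pos: [0.5381, 0.2229, 0.0159]
ee_rot: [-3.14, 0.002, 1.743]
ft_force: [-1.5, -0.5, -0.9]
grip_width: 0.0509
```

servo_tool --commands '[{"tx": 0,"ty": 0,"tz": -0.02,"yaw": 0,"grip": 40},{"tx": 0,"ty": 0,"tz": -0.05,"yaw": 0,"grip": 40},{"tx": 0,"ty": 0,"tz": -0.085,"yaw": 0,"grip": 40},{"tx": 0,"ty": 0,"tz": -0.115,"yaw": 0,"grip": 40},{"tx": 0,"ty": 0,"tz": -0.125,"yaw": 0,"grip": 40},{"tx": 0,"ty": 0,"tz": -0.125,"yaw": 0,"grip": 40}]'

```text
time_s: 5.65
eef_pos: [0.5388, 0.2233, 0.1421]
ee_rot: [3.141, 0.001, 1.743]
ft_force: [0.6, -0.0, -0.8]
grip_width: 0.0511
```

servo_tool --commands '[{"tx": -0.03,"ty": -0.011,"tz": 0,"yaw": 0,"grip": 40},{"tx": -0.065,"ty": -0.023,"tz": 0,"yaw": 0,"grip": 40},{"tx": -0.105,"ty": -0.037,"tz": 0,"yaw": 0,"grip": 40},{"tx": -0.145,"ty": -0.051,"tz": 0,"yaw": 0,"grip": 40},{"tx": -0.175,"ty": -0.061,"tz": 0,"yaw": 0,"grip": 40},{"tx": -0.189,"ty": -0.066,"tz": 0,"yaw": 0,"grip": 40},{"tx": -0.189,"ty": -0.066,"tz": 0,"yaw": 0,"grip": 40},{"tx": -0.189,"ty": -0.066,"tz": 0,"yaw": 0,"grip": 40}]'

```text
time_s: 6.65
eef_pos: [0.5061, 0.0267, 0.142]
ee_rot: [-3.142, 0.001, 1.743]
ft_force: [-0.6, -0.4, -1.6]
grip_width: 0.0507
```

Run:
```python
from look import *
s,st=look("scene","c6.png",235,90,100,120,5)
c=st["eef_pos"]
# tower bottom expected z = c.z-.0159 ; crop coords of predicted bottom centre/edges
b=np.array([c[0],c[1],c[2]-.0159])
h=np.array([.7245,.689,0]);h/=np.linalg.norm(h)
for n,z in(("bottom",0),("edge4",.004),("deck",.085)):
  print(n,[(w2pix(s,b+[0,0,z]+k*.026*h)-[235,90])*5 for k in(-1,0,1)])
print("rim",[(w2pix(s,np.array([.506,.026,.056])+k*.037*h)-[235,90])*5 for k in(-1,0,1)])
```

```text
6.7 [0.50626048 0.02681364 0.14215795] [3.14142932e+00 9.37266254e-04 1.74382320e+00] 0.05085401897913995 [ 0.08052022 -0.08681661 -1.8472314 ]
bottom [array([191.5, 278. ]), array([255., 279.]), array([318.5, 279.5])]
edge4 [array([191. , 269.5]), array([254.5, 270.5]), array([318.5, 271.5])]
deck [array([181. ,  87.5]), array([248.5,  89. ]), array([316.,  90.])]
rim [array([172. , 418.5]), array([258. , 419.5]), array([344., 421.])]
```

View pics/c6.png

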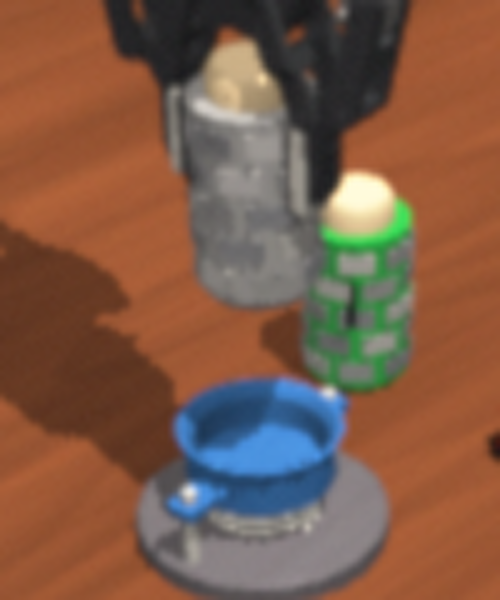

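servo_tool --commands '[{"tx": 0,"ty": 0,"tz": 0.02,"yaw": 0,"grip": 40},{"tx": 0,"ty": 0,"tz": 0.04,"yaw": 0,"grip": 40},{"tx": 0,"ty": 0,"tz": 0.055,"yaw": 0,"grip": 40},{"tx": 0,"ty": 0,"tz": 0.065,"yaw": 0,"grip": 40},{"tx": 0,"ty": 0,"tz": 0.073,"yaw": 0,"grip": 40},{"tx": 0,"ty": 0,"tz": 0.08,"yaw": 0,"grip": 40},{"tx": 0,"ty": 0,"tz": 0.086,"yaw": 0,"grip": 40},{"tx": 0,"ty": 0,"tz": 0.086,"yaw": 0,"grip": 40}]'

```text
time_s: 7.7
eef_pos: [0.5059, 0.0267, 0.0557]
ee_rot: [-3.141, 0.001, 1.744]
ft_force: [0.4, 1.0, -1.5]
grip_width: 0.0507
```

servo_tool --commands '[{"tx": 0,"ty": 0,"tz": 0.002,"yaw": 0,"grip": 40},{"tx": 0,"ty": 0,"tz": 0.004,"yaw": 0,"grip": 40},{"tx": 0,"ty": 0,"tz": 0.006,"yaw": 0,"grip": 40},{"tx": 0,"ty": 0,"tz": 0.006,"yaw": 0,"grip": 40}]'

```text
time_s: 8.2
eef_pos: [0.5062, 0.0267, 0.0503]
ee_rot: [-3.141, 0.001, 1.744]
ft_force: [-0.9, 0.2, 3.4]
grip_width: 0.051
```

servo_tool --commands '[{"tx": 0,"ty": 0,"tz": 0,"yaw": 0,"grip": 60},{"tx": 0,"ty": 0,"tz": 0,"yaw": 0,"grip": 80},{"tx": 0,"ty": 0,"tz": 0,"yaw": 0,"grip": 100},{"tx": 0,"ty": 0,"tz": 0,"yaw": 0,"grip": 100},{"tx": 0,"ty": 0,"tz": 0,"yaw": 0,"grip": 100},{"tx": 0,"ty": 0,"tz": -0.02,"yaw": 0,"grip": 100},{"tx": 0,"ty": 0,"tz": -0.05,"yaw": 0,"grip": 100},{"tx": 0,"ty": 0,"tz": -0.09,"yaw": 0,"grip": 100}]'

```text
time_s: 9.2
eef_pos: [0.5051, 0.0267, 0.14]
ee_rot: [-3.139, 0.0, 1.744]
ft_force: [1.3, 0.2, -0.2]
grip_width: 0.0853
```

servo_tool --commands '[{"tx": 0,"ty": 0,"tz": -0.04,"yaw": 0,"grip": 100},{"tx": -0.02,"ty": 0,"tz": -0.06,"yaw": 0,"grip": 100},{"tx": -0.06,"ty": -0.02,"tz": -0.06,"yaw": 0,"grip": 100},{"tx": -0.1,"ty": -0.04,"tz": -0.06,"yaw": 0,"grip": 100},{"tx": -0.14,"ty": -0.06,"tz": -0.06,"yaw": 0,"grip": 100},{"tx": -0.18,"ty": -0.07,"tz": -0.06,"yaw": 0,"grip": 100},{"tx": -0.21,"ty": -0.08,"tz": -0.06,"yaw": 0,"grip": 100},{"tx": -0.21,"ty": -0.08,"tz": -0.06,"yaw": 0,"grip": 100}]'

```text
time_s: 10.2
eef_pos: [0.4622, -0.1956, 0.2003]
ee_rot: [-3.138, 0.001, 1.74]
ft_force: [-0.1, -0.1, 0.1]
grip_width: 0.0855
```

Run:
```python
from look import *
t,st=look("top","x.png",290,70);s,st=look("scene","x.png",290,70)
f=lambda im,x,y,w,h,k:cv2.resize(im[y:y+h,x:x+w],None,fx=k,fy=k,interpolation=cv2.INTER_CUBIC)
cv2.imwrite("pics/c7.png",np.hstack([f(t["image"],280,200,80,120,5),f(s["image"],246,110,80,120,5)]))
h=np.array([.7245,.689,0])
for z in(.12,.134):print(z,(w2pix(t,[.506,.026,z])-[280,200])*5,(w2pix(s,[.506,.026,z])-[246,110])*5)
```

```text
10.25 [ 0.46230887 -0.19439802  0.20022264] [-3.13855171e+00 -1.46916560e-04  1.74140297e+00] 0.08516583650497193 [-0.11072852  0.6096246  -0.11031311]
10.3 [ 0.46242355 -0.19367092  0.2001748 ] [-3.13851093e+00 -3.40165325e-04  1.74265662e+00] 0.08536213972045209 [-0.19373928  0.57978724 -0.28673905]
0.12 [193.  208.5] [198.5 192.5]
0.134 [193.  207.5] [197.5 163. ]
```

View pics/c7.png

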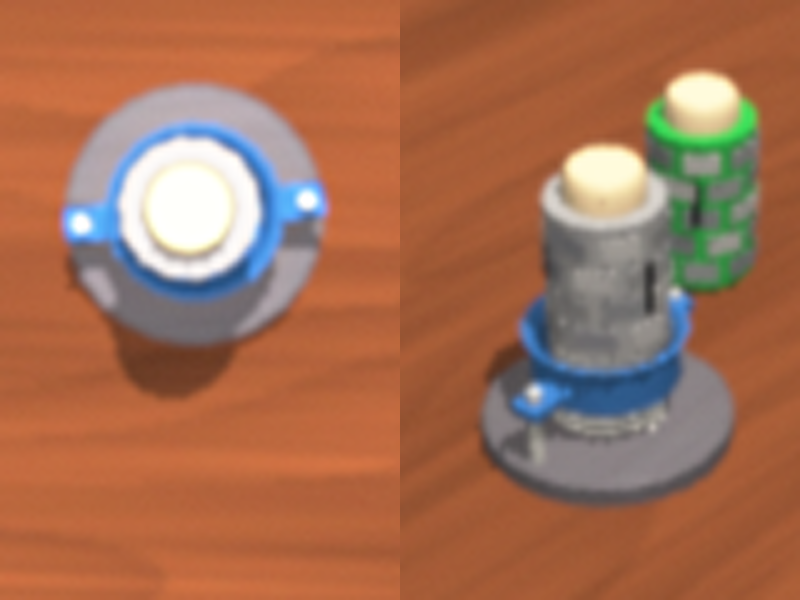

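servo_tool --commands '[{"tx": -0.015,"ty": -0.002,"tz": 0.01,"yaw": 0,"grip": 100},{"tx": -0.026,"ty": -0.003,"tz": 0.04,"yaw": 0,"grip": 100},{"tx": -0.026,"ty": -0.003,"tz": 0.08,"yaw": 0,"grip": 100},{"tx": -0.026,"ty": -0.003,"tz": 0.11,"yaw": 0,"grip": 100},{"tx": -0.026,"ty": -0.003,"tz": 0.13,"yaw": 0,"grip": 100},{"tx": -0.026,"ty": -0.003,"tz": 0.13,"yaw": 0,"grip": 100}]'

```text
time_s: 11.05
eef_pos: [0.4616, -0.2185, 0.0676]
ee_rot: [-3.134, -0.003, 1.744]
ft_force: [0.8, 0.1, -0.3]
grip_width: 0.0856
```

servo_tool --commands '[{"tx": 0,"ty": 0,"tz": 0.012,"yaw": 0,"grip": 100},{"tx": 0,"ty": 0,"tz": 0.024,"yaw": 0,"grip": 100},{"tx": 0,"ty": 0,"tz": 0.036,"yaw": 0,"grip": 100},{"tx": 0,"ty": 0,"tz": 0.042,"yaw": 0,"grip": 100},{"tx": 0,"ty": 0,"tz": 0.042,"yaw": 0,"grip": 100}]'

```text
time_s: 11.68
eef_pos: [0.4608, -0.2182, 0.0249]
ee_rot: [-3.133, -0.004, 1.744]
ft_force: [-0.0, -0.0, -0.1]
grip_width: 0.0855
```

Run:
```python
from look import *
s,st=look("scene","c8.png",130,140,100,120,5)
```

```text
11.725 [ 0.46120617 -0.21843457  0.0254316 ] [-3.1341178  -0.0036532   1.74365915] 0.0849214393786233 [0.56823835 0.22254904 0.00672419]
```

View pics/c8.png

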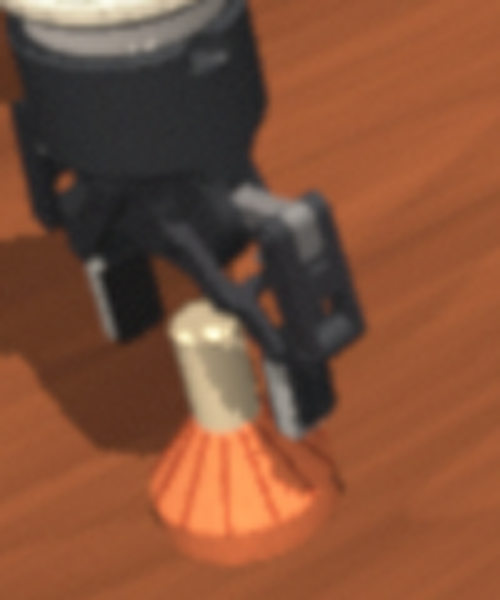

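servo_tool --commands '[{"tx": -0.0015,"ty": 0.003,"tz": -0.003,"yaw": 0,"grip": 70},{"tx": -0.0015,"ty": 0.003,"tz": -0.003,"yaw": 0,"grip": 50},{"tx": -0.0015,"ty": 0.003,"tz": -0.003,"yaw": 0,"grip": 38},{"tx": -0.0015,"ty": 0.003,"tz": -0.003,"yaw": 0,"grip": 30},{"tx": -0.0015,"ty": 0.003,"tz": -0.003,"yaw": 0,"grip": 15},{"tx": -0.0015,"ty": 0.003,"tz": -0.003,"yaw": 0,"grip": 10},{"tx": -0.0015,"ty": 0.003,"tz": -0.003,"yaw": 0,"grip": 10},{"tx": -0.0015,"ty": 0.003,"tz": -0.003,"yaw": 0,"grip": 10}]' --force 60

```text
time_s: 12.72
eef_pos: [0.4643, -0.2194, 0.0285]
ee_rot: [-3.134, -0.004, 1.744]
ft_force: [-2.0, 0.4, 3.1]
grip_width: 0.0226
```

servo_tool --commands '[{"tx": 0,"ty": 0,"tz": -0.015,"yaw": 0,"grip": 10},{"tx": 0,"ty": 0,"tz": -0.045,"yaw": 0,"grip": 10},{"tx": 0,"ty": 0,"tz": -0.08,"yaw": 0,"grip": 10},{"tx": 0,"ty": 0,"tz": -0.115,"yaw": 0,"grip": 10},{"tx": 0,"ty": 0,"tz": -0.145,"yaw": 0,"grip": 10},{"tx": 0,"ty": 0,"tz": -0.16,"yaw": 0,"grip": 10},{"tx": 0,"ty": 0,"tz": -0.16,"yaw": 0,"grip": 10}]'

```text
time_s: 13.6
eef_pos: [0.4665, -0.2202, 0.1898]
ee_rot: [-3.136, -0.002, 1.744]
ft_force: [0.4, -0.2, -0.5]
grip_width: 0.0226
```

servo_tool --commands '[{"tx": 0.03,"ty": 0.01,"tz": 0,"yaw": 0,"grip": 10},{"tx": 0.07,"ty": 0.024,"tz": 0,"yaw": 0,"grip": 10},{"tx": 0.11,"ty": 0.038,"tz": 0,"yaw": 0,"grip": 10},{"tx": 0.15,"ty": 0.052,"tz": 0,"yaw": 0,"grip": 10},{"tx": 0.19,"ty": 0.066,"tz": 0,"yaw": 0,"grip": 10},{"tx": 0.22,"ty": 0.076,"tz": 0,"yaw": 0,"grip": 10},{"tx": 0.237,"ty": 0.082,"tz": 0,"yaw": 0,"grip": 10},{"tx": 0.237,"ty": 0.082,"tz": 0,"yaw": 0,"grip": 10}]'

```text
time_s: 14.6
eef_pos: [0.5059, 0.028, 0.1887]
ee_rot: [-3.134, -0.002, 1.746]
ft_force: [-0.6, 0.9, -1.3]
grip_width: 0.0227
```

servo_tool --commands '[{"tx": 0,"ty": 0,"tz": 0,"yaw": 0,"grip": 10},{"tx": 0,"ty": 0,"tz": 0,"yaw": 0,"grip": 10}]'

```text
time_s: 14.85
eef_pos: [0.5056, 0.0271, 0.1883]
ee_rot: [-3.133, -0.002, 1.744]
ft_force: [-0.2, -0.5, -1.4]
grip_width: 0.0228
```

Run:
```python
from look import *
t,st=look("top","x.png",290,70);s,st=look("scene","x.png",290,70)
f=lambda im,x,y,w,h,k:cv2.resize(im[y:y+h,x:x+w],None,fx=k,fy=k,interpolation=cv2.INTER_CUBIC)
cv2.imwrite("pics/c9.png",np.hstack([f(t["image"],280,190,80,100,5),f(s["image"],246,90,80,100,5)]))
c=st["eef_pos"];zb=c[2]-.0285;h=np.array([.7245,.689,0])
for k in(-1,0,1):
  print("roof base",(w2pix(s,np.array([c[0],c[1],zb])+k*.034*h)-[246,90])*5+[400,0],"z18",(w2pix(s,np.array([c[0],c[1],zb+.018])+k*.034*h)-[246,90])*5+[400,0],"top z18",(w2pix(t,[c[0],c[1]-k*.034,zb+.018])-[280,190])*5)
print("deck",(w2pix(s,[.5065,.0275,.12])-[246,90])*5+[400,0])
```

```text
14.9 [0.50576871 0.02709625 0.18851741] [-3.13378999e+00 -1.87677245e-03  1.74431181e+00] 0.02256545635219263 [ 0.00755716 -0.50073362 -0.67269086]
14.95 [0.50580985 0.02720224 0.18861257] [-3.13397223e+00 -1.94413111e-03  1.74438647e+00] 0.022769965605899084 [ 0.97777771  0.09244656 -0.62896856]
roof base [512.5 204. ] z18 [510.  163.5] top z18 [ 94.  253.5]
roof base [597.5 205. ] z18 [596. 165.] top z18 [190. 256.]
roof base [682.  206.5] z18 [682.  166.5] top z18 [286. 258.]
deck [602.  291.5]
```

View pics/c9.png

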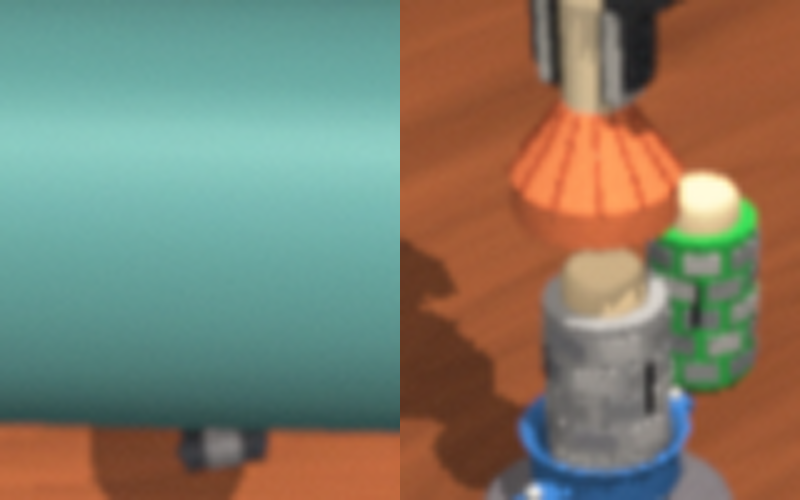

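servo_tool --commands '[{"tx": 0.001,"ty": 0.0014,"tz": 0.008,"yaw": 0,"grip": 10},{"tx": 0.001,"ty": 0.0014,"tz": 0.016,"yaw": 0,"grip": 10},{"tx": 0.001,"ty": 0.0014,"tz": 0.022,"yaw": 0,"grip": 10},{"tx": 0.001,"ty": 0.0014,"tz": 0.026,"yaw": 0,"grip": 10},{"tx": 0.001,"ty": 0.0014,"tz": 0.028,"yaw": 0,"grip": 10},{"tx": 0.001,"ty": 0.0014,"tz": 0.03,"yaw": 0,"grip": 10},{"tx": 0.001,"ty": 0.0014,"tz": 0.03,"yaw": 0,"grip": 10}]'

```text
time_s: 15.82
eef_pos: [0.5068, 0.0285, 0.1586]
ee_rot: [-3.134, -0.002, 1.744]
ft_force: [0.3, 0.2, -1.1]
grip_width: 0.0225
```

servo_tool --commands '[{"tx": 0,"ty": 0,"tz": 0.002,"yaw": 0,"grip": 10},{"tx": 0,"ty": 0,"tz": 0.004,"yaw": 0,"grip": 10},{"tx": 0,"ty": 0,"tz": 0.006,"yaw": 0,"grip": 10},{"tx": 0,"ty": 0,"tz": 0.006,"yaw": 0,"grip": 10}]'

```text
time_s: 16.32
eef_pos: [0.5065, 0.0285, 0.1523]
ee_rot: [-3.133, -0.002, 1.744]
ft_force: [0.2, 0.8, -0.7]
grip_width: 0.0225
```

servo_tool --commands '[{"tx": 0,"ty": 0,"tz": 0.002,"yaw": 0,"grip": 10},{"tx": 0,"ty": 0,"tz": 0.004,"yaw": 0,"grip": 10},{"tx": 0,"ty": 0,"tz": 0.005,"yaw": 0,"grip": 10},{"tx": 0,"ty": 0,"tz": 0.005,"yaw": 0,"grip": 10}]'

```text
time_s: 16.82
eef_pos: [0.507, 0.0285, 0.148]
ee_rot: [-3.135, -0.002, 1.744]
ft_force: [0.3, -0.1, 2.9]
grip_width: 0.0224
```

servo_tool --commands '[{"tx": 0,"ty": 0,"tz": 0,"yaw": 0,"grip": 10},{"tx": 0,"ty": 0,"tz": 0.002,"yaw": 0,"grip": 10},{"tx": 0,"ty": 0,"tz": 0.004,"yaw": 0,"grip": 10},{"tx": 0,"ty": 0,"tz": 0.006,"yaw": 0,"grip": 10},{"tx": 0,"ty": 0,"tz": 0.008,"yaw": 0,"grip": 10},{"tx": 0,"ty": 0,"tz": 0.01,"yaw": 0,"grip": 10},{"tx": 0,"ty": 0,"tz": 0.01,"yaw": 0,"grip": 10}]' --force 110

```text
time_s: 17.7
eef_pos: [0.5073, 0.0285, 0.1388]
ee_rot: [-3.135, -0.002, 1.744]
ft_force: [-1.9, 0.9, 8.4]
grip_width: 0.0221
```

servo_tool --commands '[{"tx": 0,"ty": 0,"tz": 0.002,"yaw": 0,"grip": 10},{"tx": 0,"ty": 0,"tz": 0.004,"yaw": 0,"grip": 10},{"tx": 0,"ty": 0,"tz": 0.006,"yaw": 0,"grip": 10},{"tx": 0,"ty": 0,"tz": 0.007,"yaw": 0,"grip": 10},{"tx": 0,"ty": 0,"tz": 0.007,"yaw": 0,"grip": 10}]'

```text
time_s: 18.32
eef_pos: [0.5076, 0.0285, 0.1334]
ee_rot: [-3.136, -0.002, 1.744]
ft_force: [-4.7, 0.0, 12.1]
grip_width: 0.0218
```

servo_tool --commands '[{"tx": 0,"ty": 0,"tz": 0.002,"yaw": 0,"grip": 10},{"tx": 0,"ty": 0,"tz": 0.003,"yaw": 0,"grip": 10},{"tx": 0,"ty": 0,"tz": 0.003,"yaw": 0,"grip": 10},{"tx": 0,"ty": 0,"tz": 0.003,"yaw": 0,"grip": 10}]'

```text
time_s: 18.82
eef_pos: [0.508, 0.0285, 0.1334]
ee_rot: [-3.137, -0.001, 1.744]
ft_force: [-6.3, 0.5, 19.8]
grip_width: 0.0224
```

Run:
```python
from look import *
s,st=look("scene","c10.png",236,80,110,120,5)
for z in(.12,.105):print("deck",(w2pix(s,[.507,.028,z])-[236,80])*5)
for z in(.056,.041):print("rim",(w2pix(s,[.506,.026,z])-[236,80])*5)
```

```text
18.875 [0.50802739 0.02847005 0.13336086] [-3.13671238e+00 -1.36339569e-03  1.74451901e+00] 0.021839349288682808 [-6.49231532 -0.03645289 19.48922853]
deck [254.  341.5]
deck [255.  372.5]
rim [253.  469.5]
rim [254. 498.]
```

View pics/c10.png

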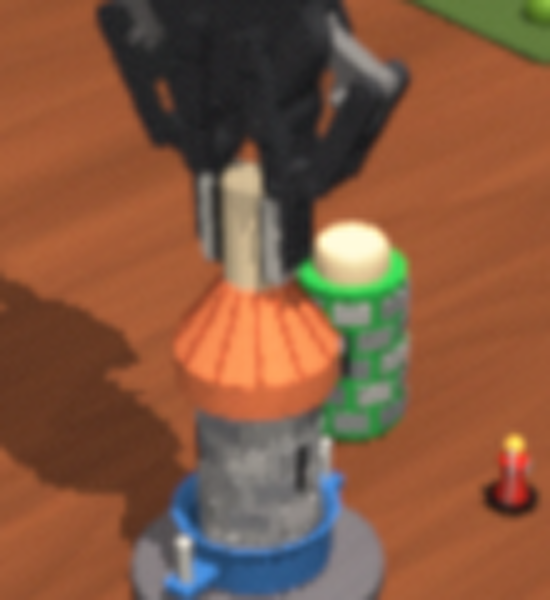

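Run:
```python
from plant import job,monitor
job.sign_off();s=monitor.get_state();print(s["time_s"],s["eef_pos"],s["ft_force"])
```

```text
the job is handed in; nothing more can be done
the job is handed in; nothing more can be done
```

The tower is standing in the blue cradle and the roof is on its spigot. I handed in at about 18.9 s, with the gripper still holding the roof's lantern and pressing down.

- **Fully down:** The roof met the deck at a reported height of about 0.148 m. It stopped going down at 0.1334 m, about 15 mm lower. From there the push rose from 12 N to about 20 N with no further movement, so I take the cradle to be on its stop. That push is above the 10–14 N needed.
- **Last picture:** The roof is flush on the deck, the ring's ears are well below the post tops, and the fingers touch only the lantern. The red miniature and the nearest green look-alike stand where they were. I didn't take another picture of the other miniatures, the paint pot or the mug, but the arm didn't go near them.

Some checks disagreed:
- **Finger height:** In the camera pictures the fingertips sat about 25 mm higher than the reported tool position implied. I went by the pictures, and both grasps and placings worked out.
- **Tower position:** The two cameras put the seated tower about 2–3 mm apart. I aimed between them and the roof went on without catching.
- **Sideways force:** About 6 N of sideways force remained at the end.
- **After handing in:** I tried one more reading after sign-off but it was refused, so the final hold rests on the readings just before.

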